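# Build up a bearing pack on the stand

## Task

Build up the bearing pack on the round stand, from the bottom in this order: the inner ring over the spigot, then the outer ring round it so that both lie flat on the base, then the thrust ring flat and centred on top of them, and last the ball bearing centred on the thrust ring. Leave the other three round parts, the knurled master ring, the roller cone and the black spacer, where they lie.

Things in the scene. Friction and masses are not known exactly. Their poses are not given: they have to be found in the camera images.
- stand: the build-up stand, fixed to the bench: a dark steel disc of diameter 84 mm, 12 mm high, with a bright steel spigot in the middle (diameter 15 mm, standing 12 mm above the disc, its last 3 mm chamfered to diameter 9 mm). The only part with a stub in the middle. Origin: centre of the underside, z up; the disc's top is at z = 12 mm, the spigot's tip at 24 mm. Yaw means nothing.
- inner_ring: inner bearing ring, bright steel, outside diameter 42 mm, 16 mm high, with a groove round the outside and an open bore (usable for a pin of up to 21 mm). Lies flat. Origin: centre of the underside, z up. Grasp it across the outside.
- outer_ring: outer bearing ring, bright steel, the widest ring: outside diameter 66 mm, 17 mm high, thin wall (bore clears 49 mm). Lies flat. Origin: centre of the underside, z up.
- thrust_ring: thrust ring, a thin flat bright steel washer: outside diameter 60 mm, only 7 mm thick, bore 37 mm (it does not go over the inner ring). Lies flat. Origin: centre of the underside, z up.
- ball_bearing: finished ball bearing, bright steel with a dark gap between its inner and outer race: diameter 47 mm, 14 mm high. Lies flat. Origin: centre of the underside, z up.
- master_ring: bystander, to be left alone: setting ring with black knurled outside and a bright top face, diameter 62 mm, 18 mm high. Origin: centre of the underside.
- roller_cone: bystander, to be left alone: tapered roller cone, bright rollers round a cone, diameter 47 mm, 19 mm high. Origin: centre of the underside.
- spacer: bystander, to be left alone: small black ring, diameter 36 mm, 10 mm high. Origin: centre of the underside.
Mind the look-alikes: they are no part of the job. What is shaped like the thrust_ring but blue is not meant.

How it is judged:
On the way, in this order (a step that is already met when the one before it is completed fails the run):
1. the inner ring sits on the base, its bore over the spigot, released (horizontal distance between inner_ring and stand below 0.006 m and z of inner_ring in the frame of stand between 0.0095 and 0.0145 m and angle between inner_ring's own z axis and vertical below 0.09 rad and contact force between inner_ring and the fingers below 0.05 N), for 0.2 s.
2. the outer ring lies round the inner ring, flat on the base, released (horizontal distance between inner_ring and stand below 0.006 m and z of inner_ring in the frame of stand between 0.0095 and 0.0145 m and angle between each of inner_ring, outer_ring's own z axis and vertical below 0.09 rad and horizontal distance between outer_ring and inner_ring below 0.008 m and z of outer_ring in the frame of stand between 0.0095 and 0.0145 m and contact force between outer_ring and the fingers below 0.05 N), for 0.2 s.
3. the thrust ring lies flat and centred on top of the two rings, released (horizontal distance between inner_ring and stand below 0.006 m and z of inner_ring in the frame of stand between 0.0095 and 0.0145 m and angle between each of inner_ring, outer_ring, thrust_ring's own z axis and vertical below 0.09 rad and horizontal distance between outer_ring and inner_ring below 0.008 m and z of outer_ring in the frame of stand between 0.0095 and 0.0145 m and horizontal distance between thrust_ring and outer_ring below 0.01 m and z of thrust_ring in the frame of stand between 0.0265 and 0.0315 m and contact force between thrust_ring and the fingers below 0.05 N), for 0.2 s.
4. the ball bearing lies centred on the thrust ring, released (horizontal distance between inner_ring and stand below 0.006 m and z of inner_ring in the frame of stand between 0.0095 and 0.0145 m and angle between each of inner_ring, outer_ring, thrust_ring, ball_bearing's own z axis and vertical below 0.09 rad and horizontal distance between outer_ring and inner_ring below 0.008 m and z of outer_ring in the frame of stand between 0.0095 and 0.0145 m and horizontal distance between thrust_ring and outer_ring below 0.01 m and z of thrust_ring in the frame of stand between 0.0265 and 0.0315 m and horizontal distance between ball_bearing and thrust_ring below 0.01 m and z of ball_bearing in the frame of stand between 0.0335 and 0.0385 m and contact force between ball_bearing and the fingers below 0.05 N), for 0.2 s.
At the end, for the whole second after the job is handed in: All four released, at rest, level (0.09 rad) and seated (height within 2.5 mm): inner ring on the base within 6 mm of the stand's centre, outer ring on the base within 8 mm of the inner ring's, thrust ring on top within 10 mm of the outer ring's, ball bearing on it within 10 mm of its centre (horizontal distance between inner_ring and stand below 0.006 m and z of inner_ring in the frame of stand between 0.0095 and 0.0145 m and angle between each of inner_ring, outer_ring, thrust_ring, ball_bearing's own z axis and vertical below 0.09 rad and horizontal distance between outer_ring and inner_ring below 0.008 m and z of outer_ring in the frame of stand between 0.0095 and 0.0145 m and horizontal distance between thrust_ring and outer_ring below 0.01 m and z of thrust_ring in the frame of stand between 0.0265 and 0.0315 m and horizontal distance between ball_bearing and thrust_ring below 0.01 m and z of ball_bearing in the frame of stand between 0.0335 and 0.0385 m and linear speed of each of inner_ring, outer_ring, thrust_ring, ball_bearing below 0.02 m/s and angular speed of each of inner_ring, outer_ring, thrust_ring, ball_bearing below 0.3 rad/s); the robot touches nothing.
It fails at once if a bystander (master ring, roller cone or spacer) was moved by more than 25 mm (distance of any of master_ring, roller_cone, spacer from where it was at the start of the episode above 0.025 m).
It also fails if it takes over 93 s, if anything falls off the work surface, if the arm or the gripper's body presses on something with over 40 N, if the wrist force passes 120 N, or if a joint passes its speed limit or range.

## Robot

A 7-joint arm with a two-finger parallel gripper is mounted at the origin on a cart in front of the work surface, level with it; the furniture and walls round the work are solid. World frame = base frame: x ahead of the robot, y to its left, z up, the work surface at z = 0. Lengths are in m, angles in rad, forces in N, time in s.
With the tool pointing down it reaches from about 0.4 to 0.85 m from the base axis. Payload 4.5 kg.
Tool frame: the origin (TCP) lies where the fingers leave the gripper's body, on its centre line; the fingertips stand 64 mm ahead of it and the grasp point (between the pads) lies 45 mm ahead of it; z points along the fingers, y is the line along which they close (so a half turn about z gives the same grasp; the last joint's range is limited). The gripper opens to 88 mm and grips with 3 to 60 N. Pads are 18 mm wide; open, the fingers measure 123 mm over their backs; the gripper's body (75 mm by 187 mm) begins 45 mm behind the grasp point.
Start: joints at [-1.083, 0.689, -0.195, 1.565, 0.157, 0.902, -0.215], TCP at [0.274, 0.562, 0.303] pointing down, gripper open.
Joint ranges: [-3.01, 3.01], [-0.46, 2.08], [-1.47, 1.51], [0.13, 2.56], [-1, 4.14], [0.04, 2.09], [-2.66, 2.66]. Speed limits (rad/s): [2.57, 2.57, 3.14, 3.14, 3.14, 3.14, 3.14].

## Interface

Orientations are given as a unit quaternion [x, y, z, w].
In Python, from plant import r gives the robot as it stands.
- The arm moves only by the tool play_rows, never from a script. Its arguments are lists of equal length, an entry for each row: "translation": the shift along the tool's x, y, z in m, a list of three; "delta_rot": the turn, a rotation vector about the tool's x, y, z in degrees, a list of three; "grip": the opening, from -1 (shut) to 1 (fully open). In form: {"translation": [[x, y, z], ...], "delta_rot": [[rx, ry, rz], ...], "grip": [grip, ...]}. A call has 1 to 20 rows; each row shifts and turns the commanded pose from where the row before left it, along the tool's axes as they then stand; what a row does not reach is not made up. A row lasts 1/8 s, in which the tool goes at most 62.5 mm and 10.7 degrees, less where a joint would pass 70% of its speed; a pose out of reach is approached as far as the arm can. A call with a gripper value outside its range is refused whole. The fingers move at their own pace and stop on an object; "squeeze" is the grip in N (left out, the last holds). Time passes only in rows, so rows that do not move let the fingers close. It gives the time, the measured TCP pose, the force, the opening and the grip force at its end, in the units of the state.
- r.get_state(): the state, without advancing time (a new reading comes with each control period).
- r.snapshot(name): name is "scene" or "top" or "wrist"; returns the picture (480x640x3 uint8, blue, green, red); there is no depth.
- r.get_calibration(name): a dict with "intrinsics" (3x3 intrinsics, pixels), "eye" and "rotation" of the camera in the world. Camera axes: x right, y up, looking along -z (the intrinsics and any distortion apply to the point x, -y, -z); pixel columns grow to the right and rows downward; lengths in m; the calibration is good to about 2 mm. A picture is of the moment at which its call begins: read the wrist's pose just before it. get_calibration takes no time and is no camera call; for the wrist camera it gives the pose at the moment of the call.
- r.finish_job(): hands the job in; it is judged then, once.
Trained networks look in the newest picture that a camera, given by its name, has taken for a name from the list of things; names that differ only in an ending like _2 or _b are one class to them, and where a whole thing is asked for, a point or a joint stands for the part that bears it (a point fixed in the world has none). Each returns a list of dicts, best first, with "confidence" (0 to 1); they miss things now and then, are a little off and sometimes report something else, mostly with a low value. They report only what shows in the picture. A call takes as long as a camera call. They do not tell look-alikes from the thing itself.
- r.look_for(camera, target): "point" ([x, y, z] in m, in world coordinates, good to about 4 mm: the middle of the surface that is visible of it).
- r.silhouettes(camera, target): "pixels" (480x640 bool, what is visible of it).
The state is a dict: "clock": time; "q": joint angles; "qd": joint speeds; "joint_torque": joint torques, N m; "tool_pos": TCP position; "eef_rot": TCP orientation; "contact_force": force on the tool from outside, world axes, zero at the start; "moment": the same for the moment, N m; "opening": opening from 0.0 (shut) to 1.0 (fully open); "finger_force": force on a finger pad.
Only numpy, scipy, OpenCV 4.12 (cv2) and the standard library are available. Lean on these libraries where they do the work, as an engineer would, in place of code of your own. Each camera call takes 0.05 s, during which the arm holds its last target. There are 200 camera calls.

## Working session

There is one attempt and no reset: what is moved stays moved. The work goes in short steps, Python scripts to look and compute and a tool call to move; the robot and the scene stay as the last step left them, time stands still between calls to the robot, and variables do not carry over. Pictures are saved under pics/ and viewed, at most 14 in all, crops included, and the job is handed in when it is done.

Besides the shell and the picture viewer there is one more tool, called after "Call:" as a command line: name --argument value ..., lists and objects as JSON in quotes. play_rows: Moves the arm, as the interface text tells. Its arguments: {"type":"object","properties":{"translation":{"type":"array","items":{"type":"array","items":{"type":"number"}}},"delta_rot":{"type":"array","items":{"type":"array","items":{"type":"number"}}},"grip":{"type":"array","items":{"type":"number"}},"squeeze":{"type":"number"}},"required":["translation","delta_rot","grip"]}

```bash
mkdir -p pics; ls; python3 - <<'E'
from plant import r
import cv2,numpy as np
s=r.get_state();print({k:np.round(v,3).tolist() for k,v in s.items()})
for c in("top","scene"):
    cv2.imwrite(f"pics/{c}0.png",r.snapshot(c)); k=r.get_calibration(c);print(c,np.round(k["eye"],3),np.round(k["rotation"],3).tolist(),k["intrinsics"])
for c in ("top","scene"):
  for n in "stand inner_ring outer_ring thrust_ring ball_bearing master_ring roller_cone spacer".split():
    print(c,n,[(np.round(d["point"],3).tolist(),round(d["confidence"],2)) for d in r.look_for(c,n)])
E
```

```text
pics
{'clock': 0.0, 'q': [-1.083, 0.69, -0.195, 1.566, 0.157, 0.902, -0.215], 'qd': [-0.001, 0.001, 0.0, -0.001, 0.0, 0.0, -0.001], 'joint_torque': [0.0, -52.757, -1.267, -15.342, -0.053, 0.007, 0.0], 'tool_pos': [0.274, 0.561, 0.302], 'eef_rot': [0.225, 0.974, -0.001, -0.0], 'contact_force': [0.42, -0.0, -0.006], 'moment': [0.002, 0.004, 0.016], 'finger_force': 0.0, 'opening': 1.0}
top [0.296 0.098 1.03 ] [0.06, -0.068, -0.695, 0.714] [[572.29493101   0.         313.61069416]
 [  0.         572.29493101 240.38881315]
 [  0.           0.           1.        ]]
scene [-0.119  0.624  0.398] [-0.223, 0.507, 0.759, -0.343] [[500.39879714   0.         314.89275138]
 [  0.         500.39879714 236.14228999]
 [  0.           0.           1.        ]]
top stand [([0.571, 0.186, 0.014], 0.61)]
top inner_ring [([0.447, 0.273, 0.017], 0.63)]
top outer_ring [([0.452, -0.186, 0.016], 0.76)]
top thrust_ring [([0.581, 0.328, 0.006], 0.8), ([0.397, -0.093, 0.007], 0.79)]
top ball_bearing [([0.445, 0.124, 0.015], 0.88)]
top master_ring [([0.58, 0.035, 0.017], 0.67)]
top roller_cone [([0.583, -0.101, 0.014], 0.93), ([0.578, 0.331, 0.006], 0.17)]
top spacer [([0.442, -0.009, 0.007], 0.7)]
scene stand [([0.561, 0.195, 0.011], 0.81)]
scene inner_ring [([0.444, 0.275, 0.008], 0.79)]
scene outer_ring [([0.45, -0.182, 0.012], 0.76)]
scene thrust_ring [([0.572, 0.329, 0.003], 0.93), ([0.401, -0.092, 0.003], 0.92)]
scene ball_bearing [([0.438, 0.133, 0.005], 0.88)]
scene master_ring [([0.574, 0.044, 0.013], 0.56)]
scene roller_cone [([0.581, -0.091, 0.015], 0.52)]
scene spacer [([0.446, -0.002, 0.008], 0.77)]
```

```bash
cat > h.py <<'E'
from plant import r
import cv2,numpy as np
from scipy.spatial.transform import Rotation as R
from scipy.optimize import fsolve
DIM=dict(stand=(42,12),inner_ring=(21,16),outer_ring=(33,17),thrust_ring=(30,7),ball_bearing=(23.5,14),master_ring=(31,18),roller_cone=(23.5,19),spacer=(18,10))
def proj(k,P):
    c=R.from_quat(k["rotation"]).inv().apply(np.atleast_2d(P)-k["eye"])
    u=(np.array(k["intrinsics"])@(c*[1,-1,-1]).T).T
    return u[:,:2]/u[:,2:]
def hull(k,n,x,y,z0=0):
    R_,H=np.array(DIM[n])/1000
    a=np.linspace(0,2*np.pi,120,endpoint=False)
    P=np.concatenate([np.c_[x+R_*np.cos(a),y+R_*np.sin(a),np.full(120,z)] for z in (z0,z0+H)])
    return cv2.convexHull(proj(k,P).astype(np.float32))
def cen(h):
    m=cv2.moments(h);return np.array([m["m10"]/m["m00"],m["m01"]/m["m00"]]),m["m00"]
def locate(cam,n,z0=0,k=None):
    k=k or r.get_calibration(cam);out=[]
    for d in r.silhouettes(cam,n):
        m=d["pixels"].astype(np.uint8)
        cs,_=cv2.findContours(m,cv2.RETR_EXTERNAL,cv2.CHAIN_APPROX_NONE)
        h=cv2.convexHull(max(cs,key=cv2.contourArea));c,A=cen(h)
        if A<50: continue
        g=fsolve(lambda p:cen(hull(k,n,p[0],p[1],z0))[0]-c,[.5,.1],epsfcn=1e-6)
        out.append((np.round(g,4).tolist(),round(d["confidence"],2),"area ratio",round(A/cen(hull(k,n,*g,z0))[1],2),np.round(c).tolist()))
    return out
E
python3 - <<'E'
from h import *
for c in ("top","scene"):
  r.snapshot(c)
  for n in DIM: print(c,n,locate(c,n))
print(R.from_quat(r.get_state()["eef_rot"]).as_matrix().round(3))
k=r.get_calibration("wrist");print(k)
E
```

```text
top stand [([0.5737, 0.186], 0.68, 'area ratio', 0.96, [263.0, 191.0])]
top inner_ring [([0.4505, 0.2717], 0.85, 'area ratio', 0.9, [212.0, 255.0]), ([0.446, 0.1278], 0.72, 'area ratio', 1.15, [292.0, 260.0])]
top outer_ring [([0.4533, -0.1875], 0.91, 'area ratio', 0.96, [467.0, 261.0])]
top thrust_ring [([0.3994, -0.0951], 0.82, 'area ratio', 0.9, [415.0, 289.0]), ([0.5825, 0.3277], 0.66, 'area ratio', 0.96, [187.0, 185.0])]
top ball_bearing [([0.4453, 0.1282], 0.91, 'area ratio', 0.88, [292.0, 260.0])]
top master_ring [([0.5841, 0.0352], 0.92, 'area ratio', 0.88, [345.0, 187.0])]
top roller_cone [([0.584, -0.0989], 0.62, 'area ratio', 0.77, [417.0, 189.0])]
top spacer [([0.4453, -0.0073], 0.61, 'area ratio', 0.9, [367.0, 263.0])]
scene stand [([0.5742, 0.1868], 0.56, 'area ratio', 0.94, [237.0, 263.0])]
scene inner_ring [([0.4505, 0.2726], 0.92, 'area ratio', 0.96, [235.0, 305.0]), ([0.5897, 0.0329], 0.17, 'area ratio', 1.76, [298.0, 238.0])]
scene outer_ring [([0.4532, -0.1869], 0.97, 'area ratio', 0.92, [421.0, 230.0])]
scene thrust_ring [([0.5824, 0.3284], 0.96, 'area ratio', 0.
[... 192 characters left out ...]
a ratio', 0.87, [309.0, 278.0]), ([0.4425, -0.0034], 0.6, 'area ratio', 0.49, [364.0, 257.0])]
scene master_ring [([0.5845, 0.035], 0.92, 'area ratio', 0.87, [299.0, 238.0])]
scene roller_cone [([0.5813, -0.0967], 0.54, 'area ratio', 0.71, [346.0, 223.0])]
scene spacer [([0.4465, -0.0076], 0.59, 'area ratio', 0.9, [364.0, 256.0])]
[[-0.899  0.438  0.   ]
 [ 0.438  0.899  0.   ]
 [ 0.     0.    -1.   ]]
{'intrinsics': array([[386.90924706,   0.        , 317.08741319],
       [  0.        , 386.90924706, 248.11642515],
       [  0.        ,   0.        ,   1.        ]]), 'eye': array([0.19966308, 0.59880355, 0.38588429]), 'rotation': array([-0.13568208, -0.08503941,  0.52272945,  0.83732467])}
```

View pics/top0.png

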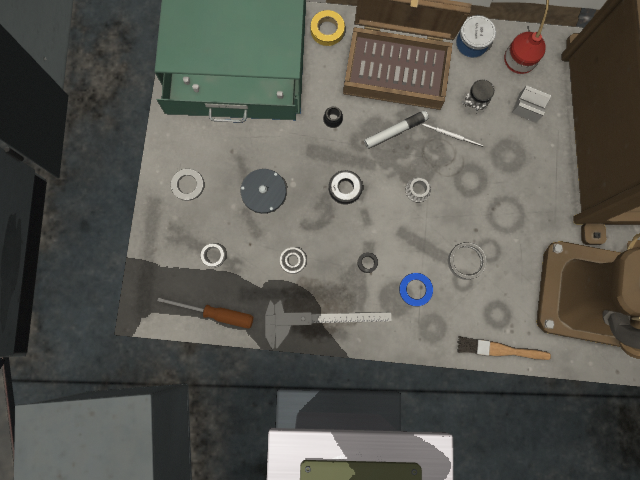

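View pics/scene0.png

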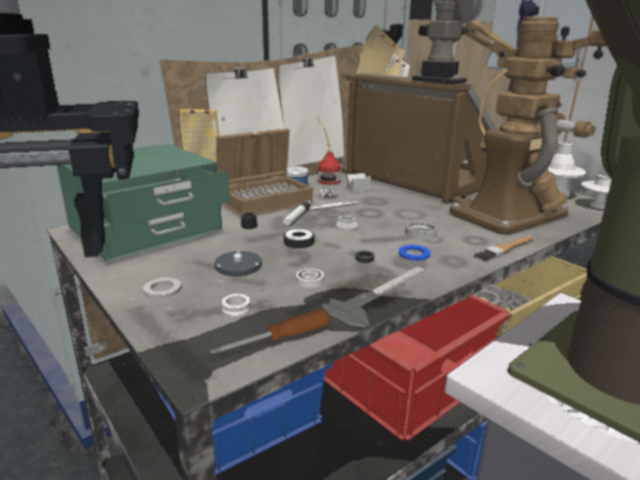

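Call:
play_rows --translation '[[-0.0285,-0.0183,0.012],[-0.0285,-0.0183,0.012],[-0.0285,-0.0183,0.012],[-0.0285,-0.0183,0.012],[-0.0285,-0.0183,0.012],[-0.0285,-0.0183,0.012],[-0.0285,-0.0183,0.012],[-0.0285,-0.0183,0.012],[-0.0285,-0.0183,0.012],[-0.0285,-0.0183,0.012],[0,0,0.02],[0,0,0.02],[0,0,0.02],[0,0,0]]' --delta_rot '[[0,0,0],[0,0,0],[0,0,0],[0,0,0],[0,0,0],[0,0,0],[0,0,0],[0,0,0],[0,0,0],[0,0,0],[0,0,-8.66],[0,0,-8.66],[0,0,-8.65],[0,0,0]]' --grip '[1,1,1,1,1,1,1,1,1,1,1,1,1,1]' --squeeze 15

```text
clock: 3.55
tool_pos: [0.4495, 0.272, 0.1217]
eef_rot: [0.001, 1.0, -0.001, -0.001]
contact_force: [-0.1, 1.0, -0.2]
opening: 0.999
finger_force: 0.0
```

```bash
cat >> h.py <<'E'
def st():
    s=r.get_state();M=R.from_quat(s["eef_rot"])
    print("t",s["clock"].__round__(2),"tcp",np.round(s["tool_pos"],4),"yaw",np.degrees(np.arctan2(*M.as_matrix()[1::-1,0])).round(2),"tilt",np.degrees(np.arccos(-M.as_matrix()[2,2])).round(2),"q",np.round(s["q"],2),"open",round(s["opening"],3),"ff",round(s["finger_force"],2),"F",np.round(s["contact_force"],1))
    return s
def go(x,y,z=None):
    s=r.get_state();p=np.array(s["tool_pos"]);d=np.array([x,y,p[2] if z is None else z])-p
    print("tool delta",np.round(R.from_quat(s["eef_rot"]).inv().apply(d),4))
E
python3 - <<'E'
from h import *
st();go(.4505,.272,.067)
cv2.imwrite("pics/w1.png",r.snapshot("wrist"))
for n in("inner_ring","ball_bearing","stand"):print(n,locate("wrist",n))
E
```

```text
t 3.55 tcp [0.4495 0.272  0.1217] yaw 179.88 tilt 0.13 q [-0.5   0.86 -0.23  1.99  0.52  0.35  0.43] open 0.999 ff 0.0 F [-0.1  1.  -0.2]
tool delta [-0.0011  0.0001  0.0547]
inner_ring [([0.4514, 0.273], 0.74, 'area ratio', 0.98, [317.0, 280.0])]
ball_bearing [([0.4467, 0.1272], 0.77, 'area ratio', 0.96, [51.0, 270.0])]
stand [([0.5818, 0.1924], 0.87, 'area ratio', 0.42, [195.0, 456.0])]
```

View pics/w1.png

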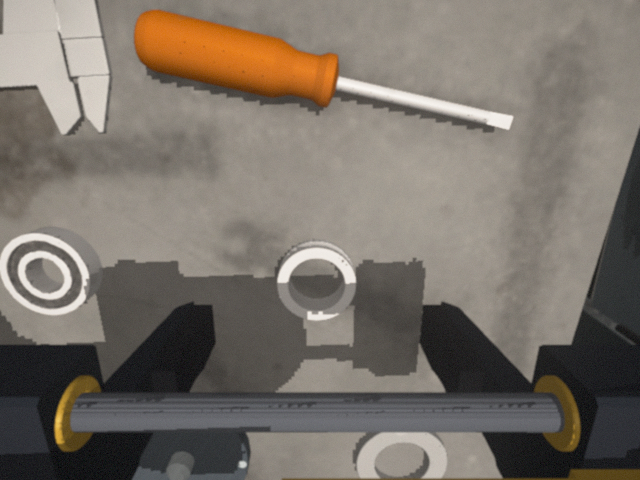

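Call:
play_rows --translation '[[-0.0012,0.0003,0.018],[0,0,0.018],[0,0,0.013],[0,0,0.006],[0,0,0],[0,0,0],[0,0,0],[0,0,0],[0,0,0],[0,0,0]]' --delta_rot '[[0,0,0],[0,0,0],[0,0,0],[0,0,0],[0,0,0],[0,0,0],[0,0,0],[0,0,0],[0,0,0],[0,0,0]]' --grip '[1,1,1,1,1,-1,-1,-1,-1,-1]' --squeeze 15

```text
clock: 5.0
tool_pos: [0.4511, 0.2726, 0.0678]
eef_rot: [0.0, 1.0, -0.0, 0.0]
contact_force: [0.6, 0.9, 0.4]
opening: 0.459
finger_force: 15.3
```

```bash
python3 -c "
from h import *
st();go(.574,.1864,.067)"
```

```text
t 5.0 tcp [0.4511 0.2726 0.0678] yaw 179.97 tilt 0.0 q [-0.54  0.96 -0.15  1.99  0.56  0.23  0.39] open 0.459 ff 15.27 F [0.6 0.9 0.4]
tool delta [-0.1229 -0.0861  0.0008]
```

Call:
play_rows --translation '[[0,0,-0.02],[0,0,-0.03],[-0.02,-0.014,-0.01],[-0.025,-0.0175,0],[-0.025,-0.0175,0],[-0.025,-0.0175,0],[-0.018,-0.0126,0],[-0.0099,-0.007,0],[0,0,0],[0,0,0]]' --delta_rot '[[0,0,0],[0,0,0],[0,0,0],[0,0,0],[0,0,0],[0,0,0],[0,0,0],[0,0,0],[0,0,0],[0,0,0]]' --grip '[-1,-1,-1,-1,-1,-1,-1,-1,-1,-1]'

```text
clock: 6.25
tool_pos: [0.5729, 0.1876, 0.1277]
eef_rot: [-0.001, 1.0, 0.0, -0.001]
contact_force: [-0.0, -0.0, -0.2]
opening: 0.457
finger_force: 15.0
```

```bash
python3 - <<'E'
from h import *
s=st();go(.574,.1864,.080)
cv2.imwrite("pics/w2.png",r.snapshot("wrist"))
print(locate("wrist","inner_ring",z0=s["tool_pos"][2]-.0678))
r.snapshot("scene");print(locate("scene","inner_ring",z0=s["tool_pos"][2]-.0678));print(locate("scene","stand"))
E
```

```text
t 6.25 tcp [0.5729 0.1876 0.1277] yaw -179.94 tilt 0.07 q [-0.2   0.92 -0.35  1.75  0.53  0.57  0.7 ] open 0.457 ff 14.96 F [-0.  -0.  -0.2]
tool delta [-0.0012 -0.0012  0.0476]
[([0.5723, 0.1887], 0.93, 'area ratio', 0.98, [317.0, 327.0])]
[([0.5696, 0.1872], 0.83, 'area ratio', 0.75, [237.0, 232.0])]
[([0.5749, 0.1859], 0.83, 'area ratio', 0.93, [237.0, 263.0])]
```

View pics/w2.png

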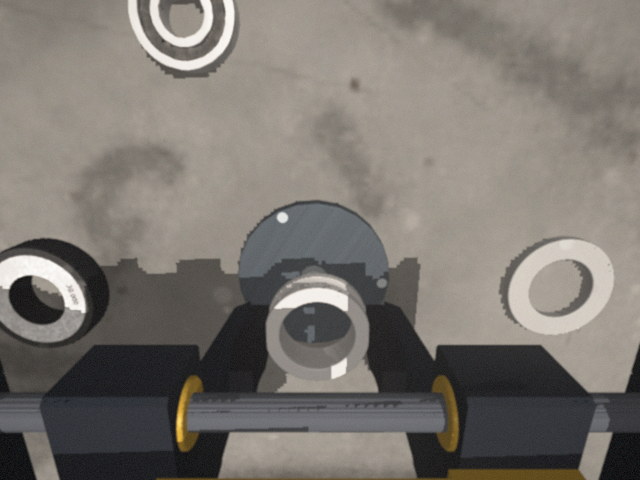

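Call:
play_rows --translation '[[-0.0016,-0.0012,0.01],[0,0,0.01],[0,0,0.01],[0,0,0.01],[0,0,0.0072],[0,0,0],[0,0,0]]' --delta_rot '[[0,0,0],[0,0,0],[0,0,0],[0,0,0],[0,0,0],[0,0,0],[0,0,0]]' --grip '[-1,-1,-1,-1,-1,-1,-1]'

```text
clock: 7.38
tool_pos: [0.5756, 0.1853, 0.0805]
eef_rot: [0.0, 1.0, 0.0, 0.0]
contact_force: [1.3, 0.6, -0.5]
opening: 0.455
finger_force: 15.0
```

Call:
play_rows --translation '[[0,0,0],[0,0,0],[0,0,0],[0,0,0],[0,0,-0.02],[0,0,-0.03],[0,0,-0.04],[0.015,-0.03,-0.03],[0.015,-0.04,0],[0.015,-0.04,0],[0.015,-0.04,0],[0.015,-0.04,0],[0.015,-0.04,0],[0.015,-0.04,0],[0.015,-0.04,0],[0,-0.04,0],[0,-0.022,0],[0,0,0]]' --delta_rot '[[0,0,0],[0,0,0],[0,0,0],[0,0,0],[0,0,0],[0,0,0],[0,0,0],[0,0,0],[0,0,0],[0,0,0],[0,0,0],[0,0,0],[0,0,0],[0,0,0],[0,0,0],[0,0,0],[0,0,0],[0,0,0]]' --grip '[1,1,1,1,1,1,1,1,1,1,1,1,1,1,1,1,1,1]'

```text
clock: 9.62
tool_pos: [0.4553, -0.1885, 0.2014]
eef_rot: [0.002, 1.0, -0.001, 0.001]
contact_force: [0.5, 0.0, 0.4]
opening: 1.001
finger_force: 0.0
```

```bash
python3 - <<'E'
from h import *
s=st();go(.4533,-.187,.12)
for c in("top","scene"):
  r.snapshot(c);print(locate(c,"inner_ring",z0=.012),locate(c,"outer_ring"))
E
```

```text
t 9.62 tcp [ 0.4553 -0.1885  0.2014] yaw 179.74 tilt 0.11 q [ 0.57  0.72 -0.45  2.05  0.62  0.51  1.24] open 1.001 ff 0.0 F [0.5 0.  0.4]
tool delta [0.0021 0.0016 0.0814]
[([0.5757, 0.1852], 0.58, 'area ratio', 0.99, [263.0, 188.0])] [([0.4414, -0.1896], 0.87, 'area ratio', 0.55, [468.0, 267.0])]
[([0.5758, 0.1866], 0.56, 'area ratio', 0.93, [236.0, 256.0]), ([0.4361, -0.1628], 0.49, 'area ratio', 1.75, [421.0, 230.0])] [([0.4536, -0.1859], 0.68, 'area ratio', 0.89, [420.0, 230.0])]
```

Call:
play_rows --translation '[[0.002,0.0016,0],[0,0,0],[0,0,0],[0,0,0],[0,0,0],[0,0,0],[0,0,0.01],[0,0,0.02],[0,0,0.02],[0,0,0.02],[0,0,0]]' --delta_rot '[[0,0,10],[0,0,10],[0,0,10],[0,0,10],[0,0,10],[0,0,10],[0,0,10],[0,0,10],[0,0,10],[0,0,0],[0,0,0]]' --grip '[1,1,1,1,1,1,1,1,1,1,1]'

```text
clock: 11.3
tool_pos: [0.453, -0.1838, 0.1296]
eef_rot: [0.707, 0.708, -0.0, -0.001]
contact_force: [1.2, 0.7, -0.1]
opening: 0.999
finger_force: 0.0
```

```bash
python3 - <<'E'
from h import *
s=st();go(.4533,-.187,.067)
cv2.imwrite("pics/w3.png",r.snapshot("wrist"))
print(locate("wrist","outer_ring"))
E
```

```text
t 11.3 tcp [ 0.453  -0.1838  0.1296] yaw 90.08 tilt 0.16 q [ 0.31  0.83 -0.02  2.1   0.08  0.22  0.22] open 0.999 ff 0.0 F [ 1.2  0.7 -0.1]
tool delta [-0.0033  0.0005  0.0626]
[([0.4535, -0.1884], 0.92, 'area ratio', 1.0, [318.0, 280.0])]
```

View pics/w3.png

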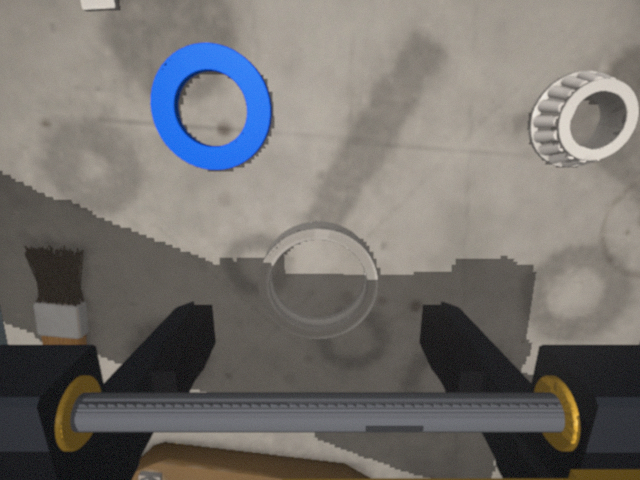

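Call:
play_rows --translation '[[-0.004,0.0004,0.02],[0,0,0.02],[0,0,0.015],[0,0,0.0072],[0,0,0],[0,0,0],[0,0,0],[0,0,0],[0,0,0]]' --delta_rot '[[0,0,0],[0,0,0],[0,0,0],[0,0,0],[0,0,0],[0,0,0],[0,0,0],[0,0,0],[0,0,0]]' --grip '[1,1,1,1,1,-1,-1,-1,-1]'

```text
clock: 12.52
tool_pos: [0.4539, -0.1891, 0.0687]
eef_rot: [0.707, 0.707, 0.0, 0.0]
contact_force: [0.0, 0.4, 5.3]
opening: 0.739
finger_force: 15.0
```

```bash
python3 -c "
from h import *
st()"
```

```text
t 12.53 tcp [ 0.4539 -0.1891  0.0687] yaw 89.97 tilt 0.03 q [ 0.31  0.95 -0.01  2.1   0.08  0.09  0.22] open 0.739 ff 15.02 F [0.  0.4 5.3]
```

Call:
play_rows --translation '[[0,0,-0.015],[0,0,-0.03],[0,0,-0.03],[0.0275,0.01,-0.025],[0.04,0.0125,0],[0.04,0.0125,0],[0.04,0.0125,0],[0.04,0.0125,0],[0,0,0],[0,0,0],[0,0,0],[0,0,0],[0,0,0],[0,0,0],[0,0,0],[0,0,0],[0,0,0]]' --delta_rot '[[0,0,0],[0,0,0],[0,0,0],[0,0,0],[0,0,0],[0,0,0],[0,0,0],[0,0,0],[0,0,-10],[0,0,-10],[0,0,-10],[0,0,-10],[0,0,-10],[0,0,-10],[0,0,-10],[0,0,-10],[0,0,-10]]' --grip '[-1,-1,-1,-1,-1,-1,-1,-1,-1,-1,-1,-1,-1,-1,-1,-1,-1]'

```text
clock: 14.65
tool_pos: [0.5136, -0.002, 0.169]
eef_rot: [-0.003, 1.0, -0.001, 0.0]
contact_force: [-0.3, -0.7, -0.6]
opening: 0.74
finger_force: 15.0
```

Call:
play_rows --translation '[[-0.012,0.035,0],[-0.012,0.04,0],[-0.012,0.04,0],[-0.012,0.04,0],[-0.0128,0.0325,0],[0,0,0.02],[0,0,0.01],[0,0,0]]' --delta_rot '[[0,0,0],[0,0,0],[0,0,0],[0,0,0],[0,0,0],[0,0,0],[0,0,0],[0,0,0]]' --grip '[-1,-1,-1,-1,-1,-1,-1,-1]'

```text
clock: 15.65
tool_pos: [0.5741, 0.1847, 0.1379]
eef_rot: [0.001, 1.0, -0.001, -0.001]
contact_force: [-0.1, -0.0, -0.7]
opening: 0.74
finger_force: 15.0
```

```bash
python3 - <<'E'
from h import *
s=st();go(.5757,.1859,.080)
cv2.imwrite("pics/w4.png",r.snapshot("wrist"))
print(locate("wrist","outer_ring",z0=s["tool_pos"][2]-.068), locate("wrist","inner_ring",z0=.012))
r.snapshot("scene");print(locate("scene","outer_ring",z0=s["tool_pos"][2]-.068))
E
```

```text
t 15.65 tcp [0.5741 0.1847 0.1379] yaw 179.93 tilt 0.15 q [-0.2   0.9  -0.34  1.74  0.5   0.58  0.73] open 0.74 ff 14.99 F [-0.1 -0.  -0.7]
tool delta [-0.0017  0.0014  0.0578]
[([0.5727, 0.186], 0.69, 'area ratio', 0.94, [318.0, 323.0]), ([0.4689, 0.1492], 0.67, 'area ratio', 0.15, [199.0, 32.0])] []
[([0.5733, 0.1846], 0.73, 'area ratio', 0.85, [236.0, 225.0])]
```

View pics/w4.png

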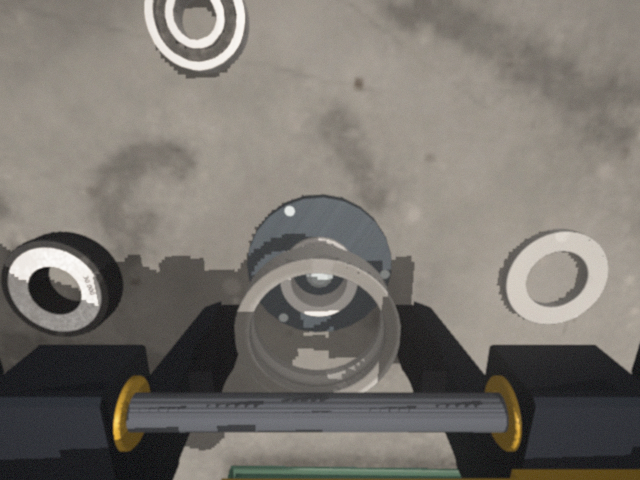

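Call:
play_rows --translation '[[-0.0024,0.0008,0.01],[0,0,0.01],[0,0,0.01],[0,0,0.005],[0,0,0.0],[0,0,0]]' --delta_rot '[[0,0,0],[0,0,0],[0,0,0],[0,0,0],[0,0,0],[0,0,0]]' --grip '[-1,-1,-1,-1,-1,-1]'

```text
clock: 16.65
tool_pos: [0.5773, 0.1868, 0.1035]
eef_rot: [0.0, 1.0, 0.0, 0.0]
contact_force: [0.3, -0.7, -0.6]
opening: 0.74
finger_force: 15.0
```

```bash
python3 - <<'E'
from h import *
s=st();s=st();go(.5757,.1859,.080)
im=r.snapshot("wrist");cv2.imwrite("pics/w5.png",cv2.resize(im[200:440,180:460],None,fx=2.5,fy=2.5))
print(locate("wrist","outer_ring",z0=s["tool_pos"][2]-.068), locate("wrist","inner_ring",z0=.012))
r.snapshot("scene");print(locate("scene","outer_ring",z0=s["tool_pos"][2]-.068))
E
```

```text
t 16.65 tcp [0.5773 0.1868 0.1035] yaw 179.97 tilt 0.03 q [-0.22  0.96 -0.31  1.74  0.52  0.52  0.71] open 0.74 ff 14.99 F [ 0.3 -0.7 -0.6]
t 16.65 tcp [0.5773 0.1868 0.1035] yaw 179.97 tilt 0.03 q [-0.22  0.96 -0.31  1.74  0.52  0.52  0.71] open 0.74 ff 14.99 F [ 0.3 -0.7 -0.6]
tool delta [ 0.0016 -0.0009  0.0235]
[([0.5753, 0.1879], 0.64, 'area ratio', 0.94, [317.0, 323.0])] [([0.5803, 0.1865], 0.76, 'area ratio', 0.78, [314.0, 308.0])]
[([0.5737, 0.1877], 0.91, 'area ratio', 0.89, [236.0, 244.0])]
```

View pics/w5.png

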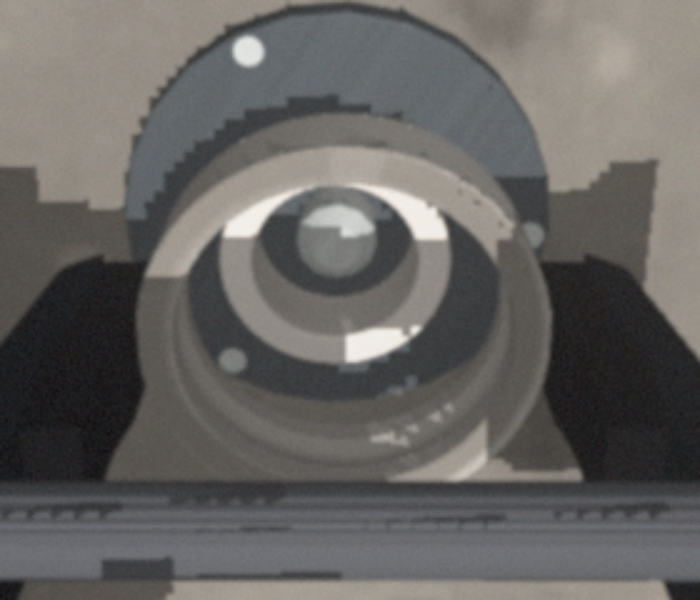

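Call:
play_rows --translation '[[0,-0.0012,0.004],[0,0,0.004],[0,0,0.004],[0,0,0.0],[0,0,0]]' --delta_rot '[[0,0,0],[0,0,0],[0,0,0],[0,0,0],[0,0,0]]' --grip '[-1,-1,-1,-1,-1]'

```text
clock: 17.52
tool_pos: [0.5772, 0.1856, 0.0913]
eef_rot: [0.0, 1.0, 0.0, 0.0]
contact_force: [-0.6, 1.0, -1.4]
opening: 0.743
finger_force: 15.0
```

```bash
python3 - <<'E'
from h import *
s=st()
E
```

```text
t 17.52 tcp [0.5772 0.1856 0.0913] yaw 179.98 tilt 0.01 q [-0.22  0.98 -0.3   1.74  0.53  0.5   0.7 ] open 0.743 ff 14.99 F [-0.6  1.  -1.4]
```

Call:
play_rows --translation '[[0,0,0.004],[0,0,0.004],[0,0,0.0022],[0,0,0.0],[0,0,0]]' --delta_rot '[[0,0,0],[0,0,0],[0,0,0],[0,0,0],[0,0,0]]' --grip '[-1,-1,-1,-1,-1]'

```text
clock: 18.15
tool_pos: [0.5772, 0.1855, 0.0811]
eef_rot: [0.0, 1.0, 0.0, 0.0]
contact_force: [0.3, -0.1, -1.2]
opening: 0.743
finger_force: 15.0
```

```bash
python3 - <<'E'
from h import *
s=st()
E
```

```text
t 18.15 tcp [0.5772 0.1855 0.0811] yaw 179.97 tilt 0.01 q [-0.23  0.99 -0.29  1.75  0.54  0.48  0.7 ] open 0.743 ff 14.99 F [ 0.3 -0.1 -1.2]
```

Call:
play_rows --translation '[[0,0,0],[0,0,0],[0,0,0],[0,0,-0.015],[0,0,-0.02],[0,0,-0.015],[0,0.02,0],[-0.002,0.03,0],[-0.002,0.03,0],[-0.002,0.03,0],[0,0.02,0],[0,0.0125,0],[0,0,0]]' --delta_rot '[[0,0,0],[0,0,0],[0,0,0],[0,0,0],[0,0,0],[0,0,0],[0,0,0],[0,0,0],[0,0,0],[0,0,0],[0,0,0],[0,0,0],[0,0,0]]' --grip '[1,1,1,1,1,1,1,1,1,1,1,1,1]'

```text
clock: 19.77
tool_pos: [0.5828, 0.3289, 0.131]
eef_rot: [-0.0, 1.0, 0.0, -0.0]
contact_force: [0.2, 0.1, -0.6]
opening: 0.997
finger_force: 0.0
```

```bash
python3 - <<'E'
from h import *
s=st();go(.5825,.328,.066)
im=r.snapshot("wrist");cv2.imwrite("pics/w6.png",im)
print(locate("wrist","thrust_ring"))
t=r.snapshot("top")
print(locate("top","inner_ring",z0=.012),locate("top","outer_ring",z0=.012))
sc=r.snapshot("scene");print(locate("scene","outer_ring",z0=.012))
cv2.imwrite("pics/s6.png",cv2.resize(sc[180:330,130:330],None,fx=4,fy=4))
E
```

```text
t 19.77 tcp [0.5828 0.3289 0.131 ] yaw -179.96 tilt 0.02 q [-0.41  0.98 -0.34  1.53  0.44  0.71  0.62] open 0.997 ff 0.0 F [ 0.2  0.1 -0.6]
tool delta [ 0.0003 -0.0009  0.065 ]
[([0.5831, 0.3267], 0.79, 'area ratio', 0.98, [315.0, 267.0]), ([0.5691, 0.1915], 0.4, 'area ratio', 1.41, [77.0, 244.0])]
[([0.5806, -0.0969], 0.63, 'area ratio', 1.0, [417.0, 190.0])] [([0.4433, -0.0056], 0.51, 'area ratio', 0.26, [367.0, 262.0])]
[([0.576, 0.1873], 0.85, 'area ratio', 0.93, [236.0, 256.0])]
```

View pics/s6.png

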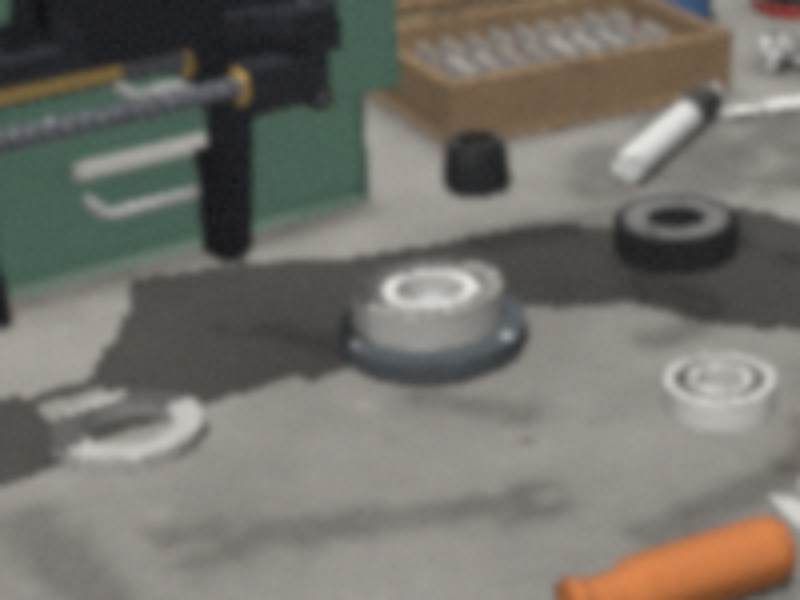

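View pics/w6.png

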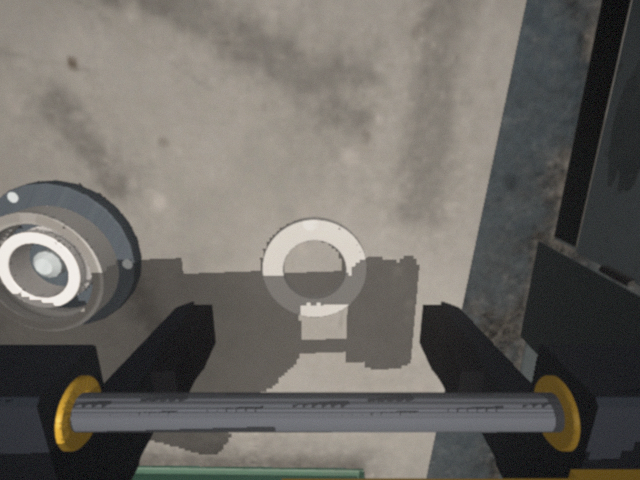

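```bash
python3 - <<'E'
from h import *
def ray(c,u,v,z):
    k=r.get_calibration(c);K=np.array(k["intrinsics"])
    d=R.from_quat(k["rotation"]).apply([(u-K[0,2])/K[0,0],-(v-K[1,2])/K[1,1],-1]);e=np.array(k["eye"]);return np.round(e+d*(z-e[2])/d[2],3)
for z in(0,.05,.1,.15):print(z,ray("wrist",250,467,z),ray("top",228,122,z),ray("top",160,110,z),ray("top",300,118,z))
E
```

```text
0 [ 0.738  0.279 -0.   ] [0.708 0.258 0.   ] [0.728 0.389 0.   ] [0.721 0.122 0.   ]
0.05 [0.683 0.291 0.05 ] [0.688 0.251 0.05 ] [0.707 0.375 0.05 ] [0.7   0.121 0.05 ]
0.1 [0.628 0.302 0.1  ] [0.668 0.243 0.1  ] [0.686 0.361 0.1  ] [0.679 0.12  0.1  ]
0.15 [0.572 0.313 0.15 ] [0.648 0.235 0.15 ] [0.665 0.346 0.15 ] [0.659 0.119 0.15 ]
```

Call:
play_rows --translation '[[0,-0.0014,0.02],[0,0,0.02],[0,0,0.015],[0,0,0.0065],[0,0,0.003],[0,0,0],[0,0,0]]' --delta_rot '[[0,0,0],[0,0,0],[0,0,0],[0,0,0],[0,0,0],[0,0,0],[0,0,0]]' --grip '[1,1,1,1,1,1,1]'

```text
clock: 21.0
tool_pos: [0.5836, 0.3268, 0.0672]
eef_rot: [0.0, 1.0, 0.0, 0.0]
contact_force: [-0.2, -0.1, 0.1]
opening: 0.998
finger_force: 0.0
```

```bash
python3 - <<'E'
from h import *
s=st()
E
```

```text
t 21.0 tcp [0.5836 0.3268 0.0672] yaw 179.97 tilt 0.07 q [-0.42  1.07 -0.31  1.54  0.48  0.61  0.6 ] open 0.998 ff 0.0 F [-0.2 -0.1  0.1]
```

Call:
play_rows --translation '[[0,0,0.0007],[0,0,0],[0,0,0],[0,0,0],[0,0,0],[0,0,-0.01],[0,0,-0.025],[0,0,-0.025],[0,0,0],[0,0,0]]' --delta_rot '[[0,0,0],[0,0,0],[0,0,0],[0,0,0],[0,0,0],[0,0,0],[0,0,0],[0,0,0],[0,0,0],[0,0,0]]' --grip '[1,-1,-1,-1,-1,-1,-1,-1,-1,-1]'

```text
clock: 22.25
tool_pos: [0.5829, 0.3262, 0.1254]
eef_rot: [0.0, 1.0, -0.0, -0.0]
contact_force: [-0.4, 0.3, -0.7]
opening: 0.66
finger_force: 15.0
```

```bash
python3 - <<'E'
from h import *
s=st();go(.576,.186)
im=r.snapshot("wrist");cv2.imwrite("pics/w7.png",im)
for n in("thrust_ring","outer_ring"):print(locate("wrist",n,z0=.06 if n[0]=="t" else .012))
E
```

```text
t 22.25 tcp [0.5829 0.3262 0.1254] yaw 179.97 tilt 0.06 q [-0.4   0.98 -0.34  1.53  0.45  0.7   0.62] open 0.66 ff 15.0 F [-0.4  0.3 -0.7]
tool delta [ 6.800e-03 -1.402e-01  1.000e-04]
[([0.5817, 0.327], 0.87, 'area ratio', 0.97, [317.0, 321.0])]
[([0.5764, 0.1912], 0.86, 'area ratio', 0.84, [54.0, 272.0]), ([0.5621, 0.2064], 0.74, 'area ratio', 0.82, [77.0, 246.0])]
```

View pics/w7.png

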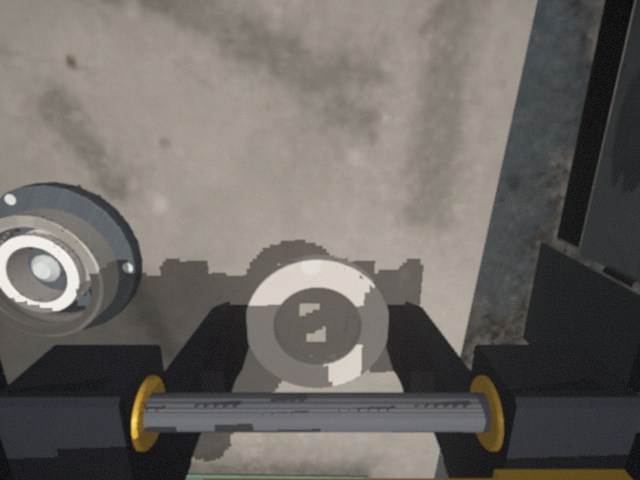

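Call:
play_rows --translation '[[0.001,-0.02,0],[0.001,-0.03,0],[0.001,-0.03,0],[0.001,-0.03,0],[0.001,-0.02,0],[0.001,-0.0102,0],[0,0,0],[0,0,0.008],[0,0,0.008],[0,0,0],[0,0,0]]' --delta_rot '[[0,0,0],[0,0,0],[0,0,0],[0,0,0],[0,0,0],[0,0,0],[0,0,0],[0,0,0],[0,0,0],[0,0,0],[0,0,0]]' --grip '[-1,-1,-1,-1,-1,-1,-1,-1,-1,-1,-1]'

```text
clock: 23.78
tool_pos: [0.5771, 0.1868, 0.1097]
eef_rot: [0.0, 1.0, 0.0, -0.0]
contact_force: [-0.4, -0.9, -0.5]
opening: 0.662
finger_force: 15.0
```

```bash
python3 - <<'E'
from h import *
s=st();go(.5765,.186,.096)
z=s["tool_pos"][2]-.0665
for c in("wrist","scene"):
  r.snapshot(c);print(locate(c,"thrust_ring",z0=z),locate(c,"outer_ring",z0=.012))
E
```

```text
t 23.77 tcp [0.5771 0.1868 0.1097] yaw 180.0 tilt 0.01 q [-0.21  0.95 -0.32  1.74  0.52  0.54  0.71] open 0.662 ff 15.0 F [-0.4 -0.9 -0.5]
tool delta [ 0.0006 -0.0008  0.0137]
[([0.5773, 0.1877], 0.91, 'area ratio', 1.0, [318.0, 321.0])] [([0.5623, 0.1853], 0.68, 'area ratio', 0.49, [312.0, 268.0])]
[([0.5768, 0.1842], 0.89, 'area ratio', 0.77, [236.0, 241.0]), ([0.3439, -0.0172], 0.61, 'area ratio', 0.65, [413.0, 252.0])] [([0.5708, 0.1899], 0.64, 'area ratio', 0.81, [236.0, 257.0]), ([0.6292, 0.1515], 0.26, 'area ratio', 0.63, [236.0, 241.0])]
```

Within about 1 mm; lower, release, lift and head for the bearing.

Call:
play_rows --translation '[[0.0006,-0.0009,0.005],[0,0,0.005],[0,0,0.0035],[0,0,0],[0,0,0],[0,0,0],[0,0,0],[0,0,0]]' --delta_rot '[[0,0,0],[0,0,0],[0,0,0],[0,0,0],[0,0,0],[0,0,0],[0,0,0],[0,0,0]]' --grip '[-1,-1,-1,-1,-1,1,1,1]'

```text
clock: 25.08
tool_pos: [0.5767, 0.1856, 0.0966]
eef_rot: [0.0, 1.0, 0.0, 0.0]
contact_force: [0.7, -0.4, 0.3]
opening: 0.976
finger_force: 0.0
```

Call:
play_rows --translation '[[0,0,-0.015],[0,0,-0.02],[0.015,-0.005,0],[0.025,-0.011,0],[0.03,-0.014,0],[0.03,-0.014,0],[0.02,-0.01,0],[0.0105,-0.004,0],[0,0,0]]' --delta_rot '[[0,0,0],[0,0,0],[0,0,0],[0,0,0],[0,0,0],[0,0,0],[0,0,0],[0,0,0],[0,0,0]]' --grip '[1,1,1,1,1,1,1,1,1]'

```text
clock: 26.2
tool_pos: [0.4463, 0.1279, 0.1321]
eef_rot: [0.0, 1.0, 0.0, 0.001]
contact_force: [0.1, -0.2, -0.5]
opening: 1.001
finger_force: 0.0
```

```bash
python3 - <<'E'
from h import *
s=st();go(.4457,.1283,.067)
r.snapshot("wrist");print(locate("wrist","ball_bearing"))
sc=r.snapshot("scene");print(locate("scene","thrust_ring",z0=.029))
t=r.snapshot("top");print(locate("top","thrust_ring",z0=.029))
cv2.imwrite("pics/s8.png",np.hstack([cv2.resize(i,(400,400)) for i in (sc[200:300,190:290],t[140:240,213:313])]))
E
```

```text
t 26.2 tcp [0.4463 0.1279 0.1321] yaw 180.0 tilt 0.07 q [-0.28  0.81 -0.16  2.17  0.61  0.2   0.58] open 1.001 ff 0.0 F [ 0.1 -0.2 -0.5]
tool delta [0.0007 0.0004 0.0651]
[([0.4465, 0.1287], 0.67, 'area ratio', 0.96, [316.0, 269.0])]
[([0.5755, 0.1875], 0.9, 'area ratio', 0.93, [236.0, 249.0]), ([0.3625, -0.0433], 0.53, 'area ratio', 0.82, [414.0, 252.0])]
[]
```

View pics/s8.png

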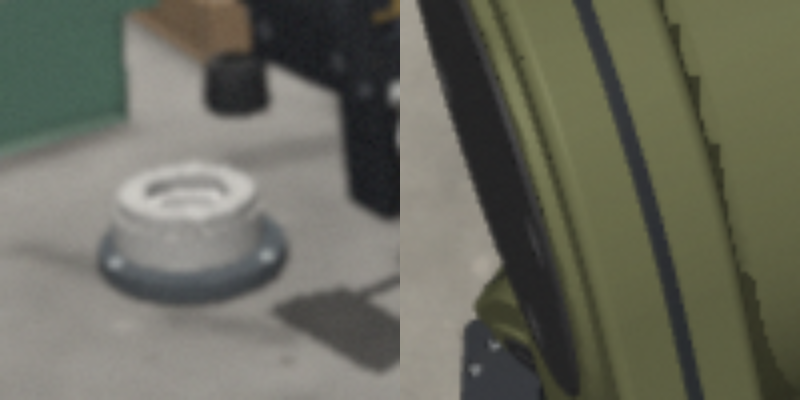

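The thrust ring lies flat and centred on the stack (left half, around (187,190)). Now for the bearing.

Call:
play_rows --translation '[[0.0004,0.0004,0.02],[0,0,0.02],[0,0,0.015],[0,0,0.0095],[0,0,0],[0,0,0],[0,0,0],[0,0,0],[0,0,0],[0,0,0],[0,0,-0.015],[0,0,-0.03],[0,0,-0.03],[0,0,0],[0,0,0]]' --delta_rot '[[0,0,0],[0,0,0],[0,0,0],[0,0,0],[0,0,0],[0,0,0],[0,0,0],[0,0,0],[0,0,0],[0,0,0],[0,0,0],[0,0,0],[0,0,0],[0,0,0],[0,0,0]]' --grip '[1,1,1,1,1,-1,-1,-1,-1,-1,-1,-1,-1,-1,-1]'

```text
clock: 28.38
tool_pos: [0.4475, 0.1282, 0.1427]
eef_rot: [0.0, 1.0, -0.001, -0.002]
contact_force: [0.0, 0.1, -1.8]
opening: 0.516
finger_force: 15.0
```

```bash
python3 - <<'E'
from h import *
s=st();go(.5762,.1862,.103)
r.snapshot("wrist");print(locate("wrist","ball_bearing",z0=s["tool_pos"][2]-.0675))
E
```

```text
t 28.38 tcp [0.4475 0.1282 0.1427] yaw 179.95 tilt 0.22 q [-0.16  0.81 -0.36  2.15  0.88  0.34  0.31] open 0.516 ff 14.98 F [ 0.   0.1 -1.8]
tool delta [-0.1288  0.0581  0.0392]
[([0.4448, 0.1291], 0.67, 'area ratio', 0.97, [317.0, 323.0])]
```

Call:
play_rows --translation '[[-0.015,0.007,0],[-0.025,0.011,0],[-0.03,0.013,0],[-0.03,0.013,0],[-0.02,0.009,0],[-0.0095,0.0048,0],[0,0,0],[0,0,0.01],[0,0,0.01],[0,0,0],[0,0,0]]' --delta_rot '[[0,0,0],[0,0,0],[0,0,0],[0,0,0],[0,0,0],[0,0,0],[0,0,0],[0,0,0],[0,0,0],[0,0,0],[0,0,0]]' --grip '[-1,-1,-1,-1,-1,-1,-1,-1,-1,-1,-1]'

```text
clock: 29.85
tool_pos: [0.577, 0.1862, 0.1227]
eef_rot: [0.0, 1.0, -0.0, -0.002]
contact_force: [-1.1, 0.1, -1.4]
opening: 0.519
finger_force: 15.0
```

```bash
python3 - <<'E'
from h import *
s=st();go(.5762,.1862,.1035)
for c in("wrist","scene"):
  r.snapshot(c);print(locate(c,"ball_bearing",z0=s["tool_pos"][2]-.0675))
E
```

```text
t 29.85 tcp [0.577  0.1862 0.1227] yaw 179.98 tilt 0.19 q [-0.1   0.96 -0.52  1.73  0.73  0.65  0.54] open 0.519 ff 14.98 F [-1.1  0.1 -1.4]
tool delta [ 0.0008 -0.      0.0192]
[([0.575, 0.1872], 0.94, 'area ratio', 0.97, [317.0, 323.0])]
[([0.5716, 0.1866], 0.68, 'area ratio', 0.71, [237.0, 234.0])]
```

Call:
play_rows --translation '[[-0.0005,0,0.007],[0,0,0.007],[0,0,0.0045],[0,0,0],[0,0,0],[0,0,0]]' --delta_rot '[[0,0,0],[0,0,0],[0,0,0],[0,0,0],[0,0,0],[0,0,0]]' --grip '[-1,-1,-1,-1,-1,-1]'

```text
clock: 30.8
tool_pos: [0.5774, 0.186, 0.1042]
eef_rot: [0.0, 1.0, -0.001, -0.002]
contact_force: [-1.6, -1.3, 1.9]
opening: 0.519
finger_force: 15.0
```

Call:
play_rows --translation '[[0,0,0],[0,0,0],[0,0,0],[0,0,0],[0,0,-0.015],[0,0,-0.025],[0,0,-0.03],[0,0,-0.03],[0.04,0,-0.02],[0.04,0,0],[0.04,0,0],[0.04,0,0],[0,0,0]]' --delta_rot '[[0,0,0],[0,0,0],[0,0,0],[0,0,0],[0,0,0],[0,0,0],[0,0,0],[0,0,0],[0,0,0],[0,0,0],[0,0,0],[0,0,0],[0,0,0]]' --grip '[1,1,1,1,1,1,1,1,1,1,1,1,1]'

```text
clock: 32.42
tool_pos: [0.4153, 0.1864, 0.2259]
eef_rot: [-0.002, 1.0, -0.001, -0.002]
contact_force: [0.7, 0.2, 1.1]
opening: 1.001
finger_force: 0.0
```

```bash
python3 - <<'E'
from h import *
st()
sc=r.snapshot("scene");print(locate("scene","ball_bearing",z0=.036),locate("scene","thrust_ring",z0=.029))
w=r.snapshot("wrist");print(locate("wrist","ball_bearing",z0=.036))
cv2.imwrite("pics/s9.png",np.hstack([cv2.resize(sc[200:300,190:290],(400,400)),cv2.resize(w,(400,400))]))
E
```

```text
t 32.42 tcp [0.4153 0.1864 0.2259] yaw -179.78 tilt 0.26 q [-0.17  0.66 -0.56  2.12  0.68  0.55  0.34] open 1.001 ff 0.0 F [0.7 0.2 1.1]
[([0.5746, 0.1883], 0.74, 'area ratio', 0.89, [235.0, 244.0]), ([0.5499, 0.2037], 0.65, 'area ratio', 0.8, [236.0, 251.0]), ([0.5218, 0.0899], 0.54, 'area ratio', 1.18, [298.0, 239.0])] [([0.5691, 0.1915], 0.63, 'area ratio', 0.59, [236.0, 251.0]), ([0.3623, -0.0416], 0.55, 'area ratio', 0.74, [413.0, 252.0])]
[([0.5981, 0.1871], 0.65, 'area ratio', 0.18, [317.0, 438.0])]
```

View pics/s9.png

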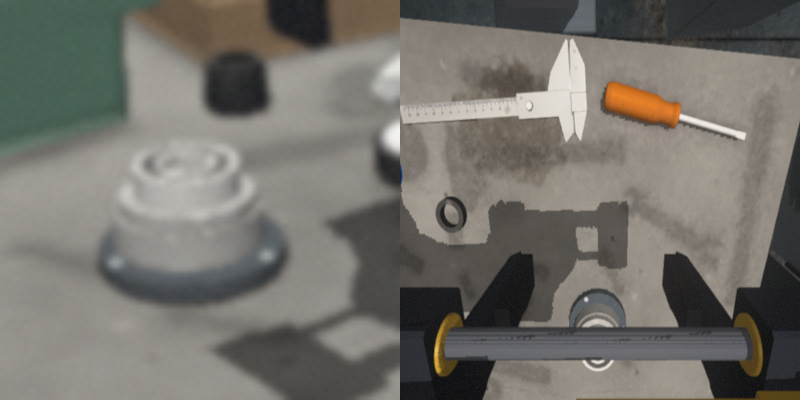

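The full stack is upright and centred on the stand, with the bearing flat on top at about (185,165). The gripper is clear, so I'm handing in.

```bash
python3 -c "
from plant import r
print(r.finish_job())"
```

```text
the job is handed in; nothing more can be done
None
```

The bearing pack is built on the stand in the required order and handed in at about 32 s. The last pictures show it level and centred; no verdict came back. I never touched the master ring, roller cone or spacer.

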